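# Open a push-and-turn reagent bottle in a ship's laboratory

## Robot

A 6-joint arm with a two-finger parallel gripper is mounted at the origin on the work surface. World frame = base frame: x ahead of the robot, y to its left, z up, the work surface at z = 0. Lengths are in mm, angles in rad, forces in N, time in s.
With the tool pointing down it reaches from about 350 to 975 mm from the base axis. Payload 7.1 kg.
Tool frame: the origin (TCP) lies between the finger pads; the fingertips stand 17 mm ahead of it and the grasp point (between the pads) lies 2 mm behind it (tip_reach is the y of the fingertips in the tool frame, in mm); y points along the fingers, x is the direction in which the jaws open and shut, and the axes are right-handed (so a half turn about y gives the same grasp; the last joint's range is limited). The gripper opens to 88 mm and grips with 3 to 60 N. Pads are 20 mm wide; open, the fingers measure 115 mm over their backs; the gripper's body (75 mm by 178 mm) begins 61 mm behind the grasp point.
Start: joints at [1.299, 0.423, 1.63, -0, 1.089, -0.019], TCP at [156.291, 605.126, 239.675] pointing down, gripper open.
Joint ranges: [-3, 3], [-0.9, 2.11], [0.09, 2.58], [-1.31, 4.45], [0.11, 2.69], [-2.54, 2.54]. Speed limits (rad/s): [2.39, 2.39, 3.01, 3.14, 3.14, 3.14].

## Interface

Orientations are given as a rotation vector (axis times angle).
In Python, from workcell import get_obs, get_image, camera_model, close_job, silhouettes, tip_of, tip_reach gives the robot as it stands. The module is installed in compiled form; this text tells all that it offers.
- The arm moves only by the tool arm_command, never from a script. Its argument "targets" is a list of rows, each a list of 4 numbers: the shift along the tool's x, y, z in mm, then the turn about the tool's y in rad. A call has 1 to 20 rows; each row shifts and turns the commanded pose from where the row before left it, along the tool's axes as they then stand; what a row does not reach is not made up. A row lasts 1/12 s, in which the tool goes at most 41.7 mm and 7.16 degrees, less where a joint would pass 70% of its speed; a pose out of reach is approached as far as the arm can. A call is refused whole if a number of a shift passes 41.7 or a number of a turn 0.125, either way. A call with a gripper value outside its range is refused whole. "gripper" is the opening in per cent of the stroke, from 0 (shut) to 100 (fully open), set as the call begins (left out, the last holds). The fingers move at their own pace and stop on an object; the grip force is fixed at half the most. Time passes only in rows, so rows that do not move let the fingers close. It gives the time, the measured TCP pose, the force and the opening at its end, in the units of the state.
- get_obs(): the state, without advancing time (a new reading comes with each control period).
- get_image(name): name is "scene" or "side" or "wrist"; returns the picture (400x640x3 uint8, blue, green, red); there is no depth.
- camera_model(name): a dict with "mtx" (3x3 intrinsics, pixels), "position" and "orientation" of the camera in the world. Camera axes: x right, y up, looking along -z (the intrinsics and any distortion apply to the point x, -y, -z); pixel columns grow to the right and rows downward; lengths in mm; the calibration is good to about 2 mm. A picture is of the moment at which its call begins: read the wrist's pose just before it. camera_model takes no time and is no camera call; for the wrist camera it gives the pose at the moment of the call.
- close_job(): hands the job in, once; it reports no verdict.
Trained networks look in the newest picture that a camera, given by its name, has taken for a name from the list of things; names that differ only in an ending like _2 or _b are one class to them, and where a whole thing is asked for, a point or a joint stands for the part that bears it (a point fixed in the world has none). Each returns a list of dicts, best first, with "conf" (0 to 1); they miss things now and then, are a little off and sometimes report something else, mostly with a low value. They report only what shows in the picture. A call takes as long as a camera call.
- silhouettes(camera, thing): "pixels" (400x640 bool, what is visible of it) and "at" ([column, row] in pixels, amid what is visible of it).
- tip_of(camera, thing): "at" ([column, row] in pixels: a listed point, or the origin of a listed thing).
The state is a dict: "t": time; "qpos": joint angles; "qvel": joint speeds; "joint_torque": joint torques, N m; "ee_pos": TCP position; "orientation": TCP orientation; "ft_force": force on the tool from outside, world axes, zero at the start; "moment": the same for the moment, N m; "width": finger opening in mm.
Only numpy, scipy, OpenCV 4.12 (cv2) and the standard library are available. Lean on these libraries where they do the work, as an engineer would, in place of code of your own. Each camera call takes 0.05 s, during which the arm holds its last target. There are 200 camera calls.

## Task

Open the preservative bottle that has the wide ribbed safety cap, ready for dosing the samples: press the cap down against its spring and, keeping it pressed, turn it anticlockwise until it is free, then lift it straight off and set it down flat, open side down, in the steel tray. Leave the bottle seated upright in its rack, press no harder than the cap needs, do not drop the cap, and leave the other two bottles and the sample jar where they stand.

Things in the scene. Friction and masses are not known exactly. Their poses are not given: they have to be found in the camera images.
- cap_center (a point): dark grey round safety cap of the bottle to be opened: 48 mm across, 28 mm tall, ribbed skirt, loose, about 50 g. This point is on its axis at half height (14 mm below its top, 14 mm above its lower edge), z up out of its top. A straight raised rib on the top points along the cap's +x. Locked, its x lies along the bottle's x (within 3 degrees), and this point about 1 mm below bottle_mouth.
- cap_top (a point): centre of the cap's flat top. Inside, a sprung liner (2 N/mm, already pressing with 5 N) bears on the bottle's rim, and three lugs hook behind locking teeth 4 mm deep on the neck. The cap must go down 4 mm relative to the bottle (about 13 N) to pass the teeth; dead stop at 5 mm, about 15 N. The neck may carry at most 28 N from the cap, pressing and turning loads added.
- cap_rib (a point): outer end of the rib on the cap's top, 21 mm from its axis. Turning, seen from above: held down, the cap turns anticlockwise. Past 22 degrees from locked its lugs are clear of the teeth and the spring lifts it a few mm; from 25 to 90 degrees (60 is about the middle) it comes straight up off the neck; near 98 degrees it meets a stop. Clockwise it is blocked.
- bottle_mouth (a point): the bottle to be opened: white, square, 76 x 76 mm, shoulder 112 to 131 mm up, neck 30 mm across (40 over its lugs), 160 mm to the rim, 0.4 to 0.75 kg. This point is the centre of its rim; z up, x and y along its sides. It stands loose in any one of the three rack pockets, 1.5 mm play each side, so it can twist some 3 degrees and can be lifted out.
- bottle_foot (a point): centre of that bottle's underside, on the rubber pad of its pocket. The pad gives way when the cap is pressed: by 1 to 14 mm for 15 N, different in each pocket (some pads soft, some hard with age), so the bottle sinks with the cap and the height at which the cap is fully down is not known beforehand: it must be felt.
- rack: plywood bottle rack, screwed down: 97 mm (its x) by 281 mm (its y), 70 mm high, three square pockets 79 mm wide, 92 mm apart along y, 28 mm from bench to the top of the rubber pad in each. Origin at the centre of its underside on the bench; z up.
- tray: low stainless steel tray, fixed: 180 mm (its x) by 160 mm (its y), 18 mm high, walls and floor 2 mm thick. Origin at the centre of its underside on the bench, z up.
- narrow_mid (a point): bystander: bottle of the same white square body with a narrow smooth screw cap 31 mm across, top at 158 mm above its underside, in another rack pocket. This point is 80 mm above its underside on its axis; z up.
- spout_mid (a point): bystander: bottle of the same white square body with a pointed cone spout, tip at 178 mm above its underside, in another rack pocket. This point is 80 mm above its underside on its axis; z up.
- jar_mid (a point): bystander: small lidded sample jar, 54 mm across, 60 mm tall, standing on the bench between robot and rack. This point is at its centre; z up.

How it is judged (in metres and radians):
On the way, in this order (a step that is already met when the one before it is completed fails the run):
1. the cap is turned past its locking teeth while it is still on the neck (angle between the x axis of cap_center and the x axis of bottle_mouth, either way round above 0.4 rad and z of cap_center in the frame of bottle_mouth below 0.008 m and horizontal distance between cap_center and bottle_mouth below 0.006 m), for 0.05 s.
2. the cap is lifted clear of the neck (z of cap_center in the frame of bottle_mouth above 0.03 m), for 0.05 s.
At the end, for the whole second after the job is handed in: The cap lies flat (within 6 degrees), right way up and at rest on the floor of the tray, inside its walls; the open bottle stands seated (not raised more than 6 mm) and upright in its pocket; the other two bottles stand in theirs; the jar is within 20 mm of its place (x of cap_center in the frame of tray between -0.068 and 0.068 m and y of cap_center in the frame of tray between -0.058 and 0.058 m and z of cap_center in the frame of tray below 0.02 m and angle between each of cap_center, bottle_mouth, narrow_mid, spout_mid's own z axis and vertical below 0.1 rad and linear speed of cap below 0.02 m/s and z of bottle_mouth in the frame of rack below 0.194 m and horizontal distance between each of narrow_mid, spout_mid and rack below 0.11 m and distance of jar_mid from where it was at the start of the episode below 0.02 m); the robot touches nothing.
It fails at once if the cap presses or pulls on the bottle with more than 28 N (contact force between cap and bottle above 28 N).
It fails at once if the bottle being opened is lifted more than 12 mm out of its pocket or tipped (z of bottle_mouth in the frame of rack above 0.2 m or angle between bottle_mouth's own z axis and vertical above 0.25 rad).
It fails at once if the cap is dropped or flies off: it moves faster than 0.5 m/s without being held (linear speed of cap above 0.5 m/s and contact force between the fingers and cap below 0.1 N).
It fails at once if another bottle is moved more than 20 mm or tipped, or the jar is pushed more than 20 mm (distance of any of narrow_mid, spout_mid, jar_mid from where it was at the start of the episode above 0.02 m or angle between any of narrow_mid, spout_mid's own z axis and vertical above 0.2 rad).
It also fails if it takes over 58 s, if anything falls off the work surface, if the arm or the gripper's body presses on something with over 40 N, if the wrist force passes 120 N, or if a joint passes its speed limit or range.

## Working session

There is one attempt and no reset: what is moved stays moved. The work goes in short steps, Python scripts to look and compute and a tool call to move; the robot and the scene stay as the last step left them, time stands still between calls to the robot, and variables do not carry over. Pictures are saved under pics/ and viewed, about 8 in all and at most 12, crops included, and the job is handed in when it is done.

Besides the shell and the picture viewer there is one more tool, called after "Emit:" as a command line: name --pt "numbers of a row" for each row, then --argument value for the rest. arm_command: Moves the arm, as the interface text tells. Its arguments: {"type":"object","properties":{"targets":{"type":"array","items":{"type":"array","items":{"type":"number"}}},"gripper":{"type":"number"}},"required":["targets"]}

```bash
mkdir -p pics
cat > h.py <<'E'
import numpy as np, cv2
from scipy.spatial.transform import Rotation as R
from workcell import *
def ray(cam,px,m=None):
    m=m or camera_model(cam)
    K=np.array(m["mtx"]);p=np.array(m["position"],float)
    o=np.array(m["orientation"],float)
    Rm=o if o.shape==(3,3) else R.from_rotvec(o).as_matrix()
    d=np.linalg.solve(K,[px[0],px[1],1.0]); d=Rm@np.array([d[0],-d[1],-d[2]])
    return p,d/np.linalg.norm(d)
def at_z(cam,px,z,m=None):
    p,d=ray(cam,px,m); return p+d*(z-p[2])/d[2]
def tri(rays):
    A=sum(np.eye(3)-np.outer(d,d) for p,d in rays); b=sum((np.eye(3)-np.outer(d,d))@p for p,d in rays)
    x=np.linalg.solve(A,b); return x,[np.linalg.norm(np.cross(x-p,d)) for p,d in rays]
E
python3 - <<'E'
from h import *
np.set_printoptions(precision=1,suppress=True)
print(get_obs()); print(camera_model("scene"))
T=["cap_center","cap_top","cap_rib","bottle_mouth","rack","tray","narrow_mid","spout_mid","jar_mid"]
D={}
for c in ["scene","side","wrist"]:
    im=get_image(c); cv2.imwrite(f"pics/{c}0.png",im)
    for t in T:
        r=tip_of(c,t)
        if r: D[c,t]=r[0]["at"]; print(c,t,[(np.round(q["at"]),round(q["conf"],2)) for q in r[:2]])
for t in T:
    rs=[ray(c,D[c,t]) for c in ["scene","side","wrist"] if (c,t) in D]
    if len(rs)>1: x,e=tri(rs); print(t,x,np.round(e,1))
a,b=[cv2.imread(f"pics/{c}0.png") for c in("scene","side")]
cv2.imwrite("pics/a.png",cv2.resize(np.vstack([a,b]),(480,600)))
E
```

```text
{'t': 0.0, 'qpos': array([ 1.3,  0.4,  1.6, -0. ,  1.1, -0. ]), 'qvel': array([ 0., -0., -0.,  0.,  0., -0.]), 'joint_torque': array([  0. , -54.5, -27.4,   0.1,   0. ,  -0. ]), 'ee_pos': array([156.2, 604.6, 238.9]), 'orientation': array([-1.3, -1. ,  1. ]), 'ft_force': array([-0.1, -0.8,  0.2]), 'moment': array([-0.,  0., -0.]), 'width': 88.07170220798939}
{'mtx': array([[492.3,   0. , 314.2],
       [  0. , 492.3, 207.1],
       [  0. ,   0. ,   1. ]]), 'position': array([ 972.8, -425.8,  808. ]), 'orientation': array([0.7, 0.3, 0.8])}
scene cap_center [(array([354., 211.]), 0.73)]
scene cap_top [(array([352., 202.]), 0.71), (array([350., 211.]), 0.52)]
scene cap_rib [(array([359., 212.]), 0.57), (array([392., 221.]), 0.53)]
scene bottle_mouth [(array([356., 212.]), 0.98), (array([393., 221.]), 0.66)]
scene rack [(array([384., 261.]), 0.73)]
scene tray [(array([218., 296.]), 0.61)]
scene narrow_mid [(array([428., 205.]), 0.95)]
scene spout_mid [(array([391., 223.]), 0.87)]
scene jar_mid [(array([353., 171.]), 0.64), (array([218., 296.]), 0.6)]
side cap_center [(array([354., 175.]), 0.81)]
side cap_rib [(array([366., 177.]), 0.61)]
side bottle_mouth [(array([352., 178.]), 0.58)]
side tray [(array([314., 346.]), 0.72), (array([348., 182.]), 0.16)]
side narrow_mid [(array([344., 157.]), 0.91), (array([350., 181.]), 0.52)]
side spout_mid [(array([348., 182.]), 0.86)]
side jar_mid [(array([255., 195.]), 0.77)]
cap_center [607.9  -7.8 197.1] [1.5 1.5]
cap_rib [625.5 -15.3 203.7] [5.6 5.6]
bottle_mouth [606.2   0.8 183.7] [0.3 0.3]
tray [ 482.  -223.7   -6. ] [2.6 2.6]
narrow_mid [638.1 174.6 107.8] [0.8 0.8]
spout_mid [624.3  82.6 108.3] [1.4 1.4]
jar_mid [426.3 179.9  32.4] [5.5 5.5]
```

View pics/a.png

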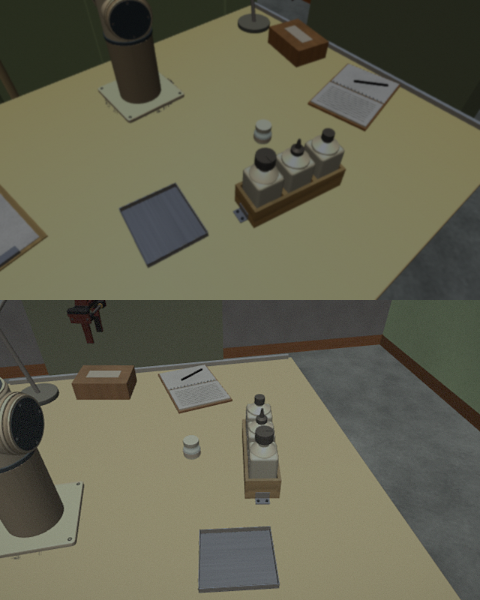

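The target is in the nearest pocket, at the low-y end of the rack. The spout bottle is in the middle pocket, the narrow-cap bottle is at the far end, the jar is on the robot side, and the tray is at low y. Next I work out the approach in tool axes.

```bash
cat >> h.py <<'E'
def to_tool(goal):
    o=get_obs(); Rm=R.from_rotvec(o["orientation"]).as_matrix()
    return Rm.T@(np.array(goal)-o["ee_pos"]),Rm,o
E
python3 - <<'E'
from h import *
np.set_printoptions(precision=3,suppress=True)
d,Rm,o=to_tool([608,-8,320]); print(d,"\n",Rm,o["qpos"])
m=camera_model("wrist"); print(m, Rm.T@(np.array(m["position"])-o["ee_pos"]))
mc=[np.linalg.norm(d)]; print(mc)
E
```

```text
[-480.643  -80.325 -590.708] 
 [[ 0.25  -0.    -0.968]
 [ 0.968 -0.     0.25 ]
 [-0.    -1.     0.   ]] [ 1.299  0.423  1.63   0.     1.089 -0.019]
{'mtx': array([[331.856,   0.   , 315.965],
       [  0.   , 331.856, 202.265],
       [  0.   ,   0.   ,   1.   ]]), 'position': array([ 90.571, 622.643, 384.967]), 'orientation': array([-0.217, -0.167,  1.31 ])} [   0.522 -145.301   68.02 ]
[np.float64(765.7714935328898)]
```

Emit:
arm_command --pt "0 -40 0 0" --pt "0 -40 0 0" --pt "-25 0 -31 0" --pt "-25 0 -31 0" --pt "-25 0 -31 0" --pt "-25 0 -31 0" --pt "-25 0 -31 0" --pt "-25 0 -31 0" --pt "-25 0 -31 0" --pt "-25 0 -31 0" --pt "-25 0 -31 0" --pt "-25 0 -31 0" --pt "-25 0 -31 0" --pt "-25 0 -31 0" --pt "-25 0 -31 0" --pt "-25 0 -31 0" --pt "-25 0 -31 0" --pt "-25 0 -31 0" --pt "-25 0 -31 0"

```text
t: 3.08
ee_pos: [561.1, 59.9, 319.9]
orientation: [-1.318, -1.021, 1.02]
ft_force: [0.2, 0.4, -0.8]
width: 87.9
```

Emit:
arm_command --pt "0 0 0 0.12" --pt "0 0 0 0.12" --pt "0 0 0 0.12" --pt "0 0 0 0.12" --pt "0 0 0 0.12" --pt "0 0 0 0.12" --pt "0 0 0 0.12" --pt "0 0 0 0.12" --pt "0 0 0 0.12" --pt "0 0 0 0.12" --pt "0 0 0 0.12" --pt "0 0 0 0.12" --pt "0 0 0 0.12" --pt "0 0 0 0.12" --pt "0 0 0 0.12" --pt "0 0 0 0"

```text
t: 4.42
ee_pos: [560.2, 61.8, 319.7]
orientation: [-1.537, 0.381, -0.381]
ft_force: [-0.8, 0.4, 0.1]
width: 88.0
```

```bash
cat > look.py <<'E'
import sys
from h import *
np.set_printoptions(precision=3,suppress=True)
d,Rm,o=to_tool([608,-8,320]); print(o["t"],o["ee_pos"],d,"\n",Rm,o["qpos"],o["ft_force"])
m=camera_model("wrist"); im=get_image("wrist"); cv2.imwrite(f"pics/{sys.argv[1]}.png",im)
for t,z in [("cap_center",187),("cap_top",201),("cap_rib",201),("bottle_mouth",188)]:
    for q in tip_of("wrist",t)[:2]: print(t,np.round(q["at"]),round(q["conf"],2),at_z("wrist",q["at"],z,m))
for q in silhouettes("wrist","cap_center")[:1]:
    ys,xs=np.nonzero(q["pixels"]); print("sil",q["conf"],xs.min(),xs.max(),ys.min(),ys.max(),q["at"])
E
python3 look.py w1
```

```text
4.4167 [560.236  61.81  319.722] [ 74.853  -0.272 -39.395] 
 [[ 0.884  0.     0.467]
 [-0.467 -0.     0.884]
 [ 0.    -1.     0.   ]] [ 0.089  0.248  1.688 -0.     1.205  0.575] [-0.755  0.359  0.091]
cap_center [397. 244.] 0.88 [605.125  -8.917 187.   ]
cap_top [403. 244.] 0.83 [608.803  -4.685 201.   ]
cap_rib [425. 242.] 0.83 [626.416 -11.755 201.   ]
sil 0.79 367 423 213 271 [389.4, 236.4]
```

View pics/w1.png

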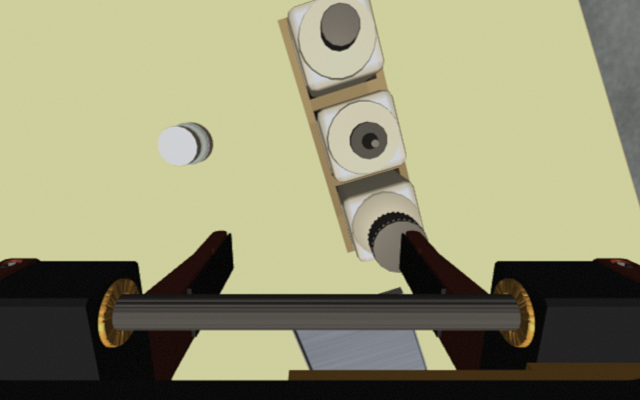

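The cap shows at about (398,245), with its top partly behind the right finger. The spout bottle is at (368,140) and the narrow bottle at (340,28). I'll centre over the cap and look again.

Emit:
arm_command --pt "25 0 -13 0" --pt "25 0 -13 0" --pt "23 0 -12 0" --pt "0 25 0 0" --pt "0 25 0 0" --pt "0 10 0 0" --pt "0 0 0 0" --pt "0 0 0 0"

```text
t: 5.38
ee_pos: [607.3, -5.5, 259.7]
orientation: [-1.538, 0.378, -0.377]
ft_force: [0.5, 1.0, 0.0]
width: 87.7
```

```bash
python3 look.py w2
python3 - <<'E'
from h import *
for c in("scene","side"): get_image(c)
for t in("cap_center","cap_top","bottle_mouth"):
    D=[(c,tip_of(c,t)) for c in("scene","side")]
    rs=[ray(c,r[0]["at"]) for c,r in D if r]
    print(t,[r[0]["conf"] for c,r in D if r], tri(rs) if len(rs)>1 else 0)
E
```

```text
5.3833 [607.26   -5.512 259.734] [  1.763 -60.267  -1.884] 
 [[ 0.886 -0.001  0.463]
 [-0.463  0.     0.886]
 [-0.001 -1.    -0.   ]] [-0.029  0.376  1.653 -0.     1.114  0.453] [0.464 1.046 0.025]
cap_center [316. 221.] 0.65 [606.693  -6.333 187.   ]
cap_top [313. 229.] 0.77 [604.972  -6.437 201.   ]
cap_rib [347. 222.] 0.88 [626.525 -12.858 201.   ]
sil 0.8 277 351 184 262 [314.4, 226.0]
cap_center [0.96, 0.94] (array([604.13762643, -12.72618686, 193.25504731]), [np.float64(1.7699167789460535), np.float64(1.7699167789460675)])
cap_top [0.77, 0.92] (array([601.27959997,  -4.24865532, 201.66499255]), [np.float64(0.27397554705135196), np.float64(0.27397554705135696)])
bottle_mouth [0.82, 0.63] (array([602.15333611,   4.09410311, 175.42932133]), [np.float64(1.151078675231129), np.float64(1.1510786752311417)])
```

View pics/w2.png

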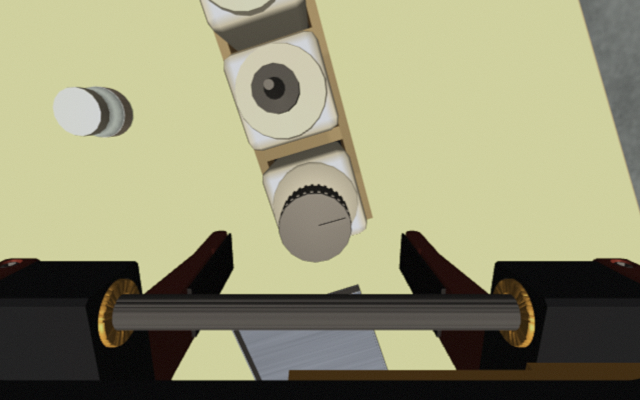

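The cap top is centred at about (315,227) with the rib pointing right to (346,217), and it sits midway between the fingers. TCP agrees with the cap axis to within about 1 mm, so I descend and grip.

Emit:
arm_command --pt "0 20 0 0" --pt "0 20 0 0" --pt "0 15 0 0" --pt "0 9 0 0" --pt "0 0 0 0" --pt "0 0 0 0"

```text
t: 6.58
ee_pos: [607.3, -5.7, 195.6]
orientation: [-1.538, 0.378, -0.377]
ft_force: [-0.0, 0.5, 0.8]
width: 88.1
```

Emit:
arm_command --pt "0 0 0 0" --pt "0 0 0 0" --pt "0 0 0 0" --pt "0 0 0 0" --pt "0 0 0 0" --pt "0 0 0 0" --pt "0 0 0 0" --pt "0 0 0 0" --pt "0 0 0 0" --pt "0 0 0 0" --pt "0 0 0 0" --pt "0 0 0 0" --gripper 0

```text
t: 7.58
ee_pos: [607.2, -5.6, 195.6]
orientation: [-1.538, 0.378, -0.378]
ft_force: [0.0, 1.4, -0.2]
width: 47.7
```

Emit:
arm_command --pt "0 0.5 0 0" --pt "0 0.5 0 0" --pt "0 0.5 0 0" --pt "0 0.5 0 0" --pt "0 0 0 0" --pt "0 0 0 0"

```text
t: 8.08
ee_pos: [607.3, -5.7, 193.8]
orientation: [-1.538, 0.378, -0.378]
ft_force: [-3.1, 1.1, 2.7]
width: 47.8
```

Emit:
arm_command --pt "0 0.5 0 0" --pt "0 0.5 0 0" --pt "0 0 0 0" --pt "0 0 0 0"

```text
t: 8.42
ee_pos: [607.4, -5.7, 192.8]
orientation: [-1.538, 0.378, -0.378]
ft_force: [-1.9, 1.2, 4.0]
width: 47.6
```

Emit:
arm_command --pt "0 0.5 0 0" --pt "0 0.5 0 0" --pt "0 0 0 0" --pt "0 0 0 0"

```text
t: 8.75
ee_pos: [607.4, -5.7, 191.7]
orientation: [-1.538, 0.378, -0.378]
ft_force: [-2.0, 1.0, 5.2]
width: 48.0
```

Emit:
arm_command --pt "0 1 0 0" --pt "0 1 0 0" --pt "0 1 0 0" --pt "0 0 0 0" --pt "0 0 0 0"

```text
t: 9.17
ee_pos: [607.5, -5.7, 189.0]
orientation: [-1.537, 0.378, -0.378]
ft_force: [-2.7, 1.0, 6.2]
width: 48.2
```

Emit:
arm_command --pt "0 1 0 0" --pt "0 1 0 0" --pt "0 1 0 0" --pt "0 0 0 0" --pt "0 0 0 0"

```text
t: 9.58
ee_pos: [607.6, -5.7, 186.3]
orientation: [-1.537, 0.377, -0.378]
ft_force: [-2.8, 1.4, 8.4]
width: 47.9
```

Emit:
arm_command --pt "0 1 0 0" --pt "0 1 0 0" --pt "0 1 0 0" --pt "0 1 0 0" --pt "0 0 0 0" --pt "0 0 0 0"

```text
t: 10.08
ee_pos: [607.8, -5.7, 182.7]
orientation: [-1.537, 0.377, -0.379]
ft_force: [-3.5, 2.3, 11.3]
width: 48.0
```

Emit:
arm_command --pt "0 1 0 0" --pt "0 1 0 0" --pt "0 1 0 0" --pt "0 0 0 0" --pt "0 0 0 0"

```text
t: 10.5
ee_pos: [607.9, -5.7, 180.0]
orientation: [-1.537, 0.377, -0.379]
ft_force: [-4.6, 0.7, 13.0]
width: 47.8
```

Emit:
arm_command --pt "0 1 0 0" --pt "0 1 0 0" --pt "0 0 0 0" --pt "0 0 0 0"

```text
t: 10.83
ee_pos: [608.0, -5.7, 178.2]
orientation: [-1.537, 0.377, -0.379]
ft_force: [-4.8, 0.0, 13.8]
width: 47.7
```

Emit:
arm_command --pt "0 1 0 0" --pt "0 1 0 0" --pt "0 0 0 0" --pt "0 0 0 0"

```text
t: 11.17
ee_pos: [608.0, -5.7, 176.4]
orientation: [-1.537, 0.376, -0.379]
ft_force: [-5.3, 1.4, 15.8]
width: 47.7
```

Emit:
arm_command --pt "0 0.5 0 0" --pt "0 0.5 0 0" --pt "0 0 0 0" --pt "0 0 0 0" --pt "0 0 0 0"

```text
t: 11.58
ee_pos: [608.1, -5.7, 175.6]
orientation: [-1.537, 0.376, -0.379]
ft_force: [-4.9, 0.9, 16.6]
width: 48.0
```

Emit:
arm_command --pt "-0.6 0 -0.3 0" --pt "0 0 0 -0.03" --pt "0 0 0 -0.03" --pt "0 0 0 -0.03" --pt "0 0 0 -0.03" --pt "0 0 0 -0.03" --pt "0 0 0 0"

```text
t: 12.17
ee_pos: [608.2, -5.8, 175.9]
orientation: [-1.555, 0.256, -0.262]
ft_force: [-3.5, 0.3, 16.9]
width: 47.9
```

Emit:
arm_command --pt "0 0 0 -0.03" --pt "0 0 0 -0.03" --pt "0 0 0 -0.03" --pt "0 0 0 -0.03" --pt "0 0 0 -0.03" --pt "0 0 0 0"

```text
t: 12.67
ee_pos: [608.3, -5.7, 175.9]
orientation: [-1.566, 0.139, -0.145]
ft_force: [-2.9, 1.1, 17.0]
width: 48.1
```

```bash
python3 -c "
from h import *
o=get_obs(); print(o['moment'],o['ft_force'],R.from_rotvec(o['orientation']).as_matrix())"
```

```text
[ 0.16005682  0.6479976  -0.07826469] [-2.87108448  1.12884191 17.04071373] [[ 9.83722735e-01  4.18502923e-03  1.79644279e-01]
 [-1.79645500e-01 -8.53678000e-05  9.83731410e-01]
 [ 4.13228055e-03 -9.99991239e-01  6.67843424e-04]]
```

Emit:
arm_command --pt "0 0 0 -0.04" --pt "0 0 0 -0.04" --pt "0 0 0 -0.04" --pt "0 0 0 -0.04" --pt "0 0 0 -0.04" --pt "0 0 0 -0.04" --pt "0 0 0 0"

```text
t: 13.25
ee_pos: [608.1, -5.6, 175.8]
orientation: [-1.57, -0.05, 0.044]
ft_force: [-2.6, 1.5, 16.1]
width: 48.0
```

Emit:
arm_command --pt "0 0 0 -0.04" --pt "0 0 0 -0.04" --pt "0 0 0 -0.04" --pt "0 0 0 -0.04" --pt "0 0 0 -0.04" --pt "0 0 0 -0.04" --pt "0 0 0 -0.04" --pt "0 0 0 -0.04" --pt "0 0 0 -0.04" --pt "0 0 0 -0.04" --pt "0 0 0 -0.04" --pt "0 0 0 -0.04" --pt "0 0 0 0" --pt "0 0 0 0"

```text
t: 14.42
ee_pos: [607.5, -5.6, 175.6]
orientation: [-1.53, -0.424, 0.42]
ft_force: [-5.1, 1.6, 16.2]
width: 48.0
```

```bash
python3 look.py w3;python3 -c "
from h import *
o=get_obs(); print(o['moment'])"
```

```text
14.4167 [607.507  -5.648 175.587] [  -0.5   -144.411   -2.445] 
 [[ 0.859  0.002 -0.513]
 [ 0.513 -0.     0.859]
 [ 0.002 -1.    -0.001]] [-0.029  0.475  1.717  0.     0.948 -0.567] [-5.073  1.621 16.2  ]
cap_center [318. 263.] 0.75 [605.739   0.372 187.   ]
cap_top [317. 272.] 0.61 [603.651   2.603 201.   ]
cap_rib [360. 264.] 0.9 [616.555  14.124 201.   ]
[ 0.19362506  1.0167129  -0.06138119]
```

View pics/w3.png

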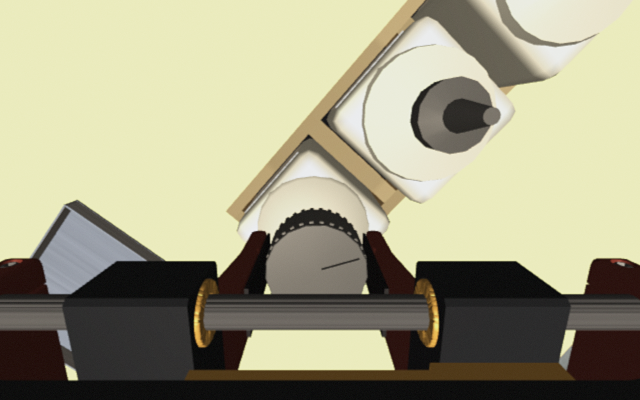

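The rib still points the same way relative to the fingers, so the cap turned with the gripper, about 59° relative to the rack. Now I ease off and lift.

Emit:
arm_command --pt "0 -1 0 0" --pt "0 -1 0 0" --pt "0 -1 0 0" --pt "0 -1 0 0" --pt "0 -1 0 0" --pt "0 -1 0 0" --pt "0 -1 0 0" --pt "0 -1 0 0" --pt "0 -1 0 0" --pt "0 -1 0 0" --pt "0 -1 0 0" --pt "0 -1 0 0" --pt "0 0 0 0"

```text
t: 15.8
ee_pos: [607.1, -5.6, 186.5]
orientation: [-1.53, -0.423, 0.421]
ft_force: [-2.1, 1.8, 8.3]
width: 47.7
```

Emit:
arm_command --pt "0 -1 0 0" --pt "0 -1 0 0" --pt "0 -1 0 0" --pt "0 -1 0 0" --pt "0 -1 0 0" --pt "0 -1 0 0" --pt "0 -1 0 0" --pt "0 -1 0 0" --pt "0 -1 0 0" --pt "0 -1 0 0" --pt "0 0 0 0" --pt "0 0 0 0"

```text
t: 16.8
ee_pos: [606.6, -5.7, 195.5]
orientation: [-1.529, -0.421, 0.422]
ft_force: [-0.9, 1.8, 2.1]
width: 48.0
```

Emit:
arm_command --pt "0 -1 0 0" --pt "0 -1 0 0" --pt "0 -1 0 0" --pt "0 -1 0 0" --pt "0 -1 0 0" --pt "0 0 0 0" --pt "0 0 0 0"

```text
t: 17.38
ee_pos: [606.5, -5.8, 200.6]
orientation: [-1.53, -0.421, 0.422]
ft_force: [-0.9, 0.6, -0.6]
width: 47.8
```

Emit:
arm_command --pt "0 -2 0 0" --pt "0 -2 0 0" --pt "0 -2 0 0" --pt "0 -2 0 0" --pt "0 0 0 0"

```text
t: 17.8
ee_pos: [607.3, -5.7, 209.5]
orientation: [-1.53, -0.423, 0.42]
ft_force: [-0.8, 0.5, 0.5]
width: 47.7
```

Emit:
arm_command --pt "0 -5 0 0" --pt "0 -10 0 0" --pt "0 -15 0 0" --pt "0 -15 0 0" --pt "0 -15 0 0" --pt "0 -15 0 0" --pt "0 -15 0 0" --pt "0 0 0 0"

```text
t: 18.47
ee_pos: [608.5, -5.7, 303.0]
orientation: [-1.531, -0.427, 0.417]
ft_force: [0.5, 0.6, 0.2]
width: 47.6
```

Run:
```python
from h import *
np.set_printoptions(precision=3,suppress=True)
T=["cap_center","bottle_mouth","tray"]
D={c:get_image(c) for c in("scene","side")}
cv2.imwrite("pics/b.png",cv2.resize(np.vstack([D["scene"],D["side"]]),(480,600)))
for t in T:
    r=[(c,tip_of(c,t)) for c in D]; r=[(c,q[0]["at"],q[0]["conf"]) for c,q in r if q]
    print(t,r,tri([ray(c,a) for c,a,_ in r]) if len(r)>1 else "")
    if t=="tray":
        for c,a,_ in r: print(c,at_z(c,a,0))
for c in D:
    q=silhouettes(c,"tray")
    if q:
        k=max(cv2.findContours(q[0]["pixels"].astype("uint8"),0,1)[0],key=cv2.contourArea)
        p=cv2.approxPolyDP(k,8,True)[:,0]; P=np.array([at_z(c,x,18 if 1 else 0)[:2] for x in p]); print(c,P,P.mean(0), cv2.minAreaRect(P.astype("float32")))
d,Rm,o=to_tool([490,-224,300]); print(d,Rm,o["ee_pos"],o["qpos"])
```

```text
cap_center [('scene', [358.7, 164.6], 0.56)] 
bottle_mouth [('scene', [358.7, 213.0], 0.71), ('side', [352.0, 181.2], 0.83)] (array([607.289,   6.169, 175.111]), [np.float64(2.1598975672385965), np.float64(2.159897567238552)])
tray [('scene', [216.5, 299.5], 0.95)] 
scene [ 488.405 -230.253    0.   ]
scene [[ 412.861 -136.276]
 [ 389.255 -291.886]
 [ 572.501 -321.554]
 [ 596.428 -169.268]] [ 492.761 -229.746] ((492.68096923828125, -228.91455078125), (157.38302612304688, 187.19882202148438), 80.80361938476562)
side [[ 585.487 -166.828]
 [ 411.737 -139.256]
 [ 386.148 -303.093]
 [ 559.469 -329.874]] [ 485.71  -234.763] ((485.61761474609375, -234.9286346435547), (165.82293701171875, 175.92477416992188), 80.98310089111328)
[-211.883   -1.822 -127.835] [[ 0.859 -0.001 -0.512]
 [ 0.512  0.     0.859]
 [-0.001 -1.     0.001]] [606.441  -5.648 298.071] [-0.029  0.336  1.618  0.     1.189 -0.567]
```

View pics/b.png

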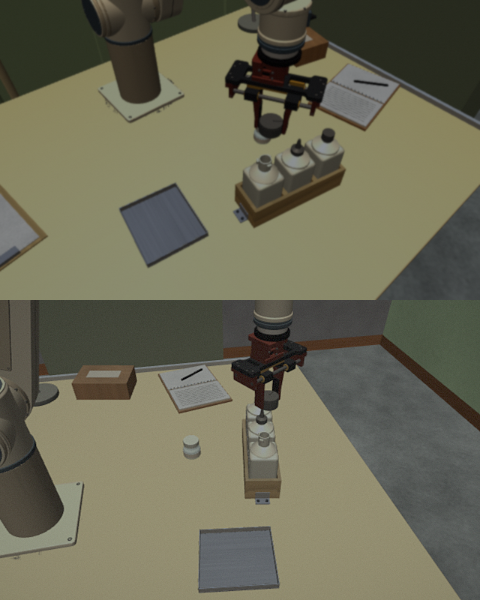

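The cap is held above the rack and the bottle is open and seated in its pocket. The tray centre is about (488,-231).

Emit:
arm_command --pt "-27 0 -16.7 0" --pt "-27 0 -16.7 0" --pt "-27 0 -16.7 0" --pt "-27 0 -16.7 0" --pt "-27 0 -16.7 0" --pt "-27 0 -16.7 0" --pt "-27 0 -16.7 0" --pt "-27 0 -16.7 0" --pt "0 0 0 0"

```text
t: 19.72
ee_pos: [487.5, -234.8, 298.6]
orientation: [-1.531, -0.418, 0.42]
ft_force: [0.9, -1.1, -0.6]
width: 47.9
```

Emit:
arm_command --pt "0 30 0 0" --pt "0 30 0 0" --pt "0 30 0 0" --pt "0 30 0 0" --pt "0 30 0 0" --pt "0 30 0 0" --pt "0 30 0 0" --pt "0 15 0 0" --pt "0 10 0 0" --pt "0 10 0 0" --pt "0 0 0 0" --pt "0 0 0 0"

```text
t: 20.72
ee_pos: [490.0, -231.1, 53.9]
orientation: [-1.53, -0.422, 0.422]
ft_force: [-0.8, -0.2, -0.9]
width: 47.7
```

```bash
python3 look.py w4
```

```text
20.7167 [ 489.996 -231.102   53.937] [ 215.719 -266.056  131.028] 
 [[ 0.859  0.    -0.513]
 [ 0.513 -0.     0.859]
 [ 0.    -1.    -0.   ]] [-0.463  0.588  1.91   0.     0.644 -1.001] [-0.751 -0.165 -0.95 ]
cap_center [316. 262.] 0.82 [ 458.186 -176.889  187.   ]
cap_top [317. 272.] 0.97 [ 454.842 -171.299  201.   ]
cap_rib [362. 263.] 0.79 [ 454.643 -171.481  201.   ]
sil 0.85 265 366 208 294 [315.6, 257.2]
```

View pics/w4.png

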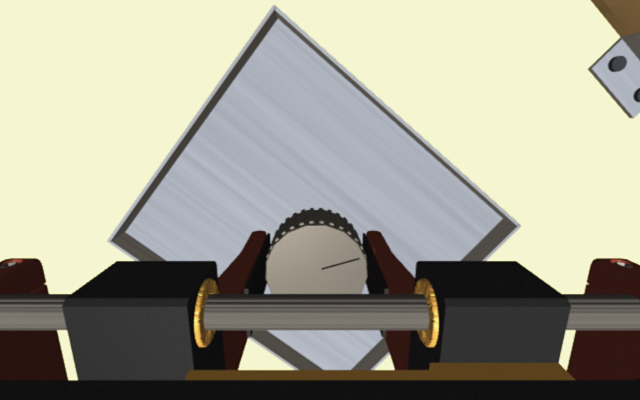

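The cap hangs level in the fingers at about (316,268), around the tray centre. I lower it slowly until contact.

Emit:
arm_command --pt "0 8 0 0" --pt "0 8 0 0" --pt "0 4 0 0" --pt "0 3 0 0" --pt "0 1 0 0" --pt "0 1 0 0" --pt "0 1 0 0" --pt "0 0 0 0" --pt "0 0 0 0"

```text
t: 21.77
ee_pos: [489.7, -231.1, 27.8]
orientation: [-1.529, -0.422, 0.422]
ft_force: [0.6, 0.6, -0.1]
width: 47.9
```

Emit:
arm_command --pt "0 0.5 0 0" --pt "0 0.5 0 0" --pt "0 0.5 0 0" --pt "0 0 0 0" --pt "0 0 0 0"

```text
t: 22.18
ee_pos: [489.6, -231.1, 26.2]
orientation: [-1.529, -0.422, 0.422]
ft_force: [-0.7, 0.2, -0.7]
width: 47.8
```

Emit:
arm_command --pt "0 0.5 0 0" --pt "0 0.5 0 0" --pt "0 0 0 0" --pt "0 0 0 0"

```text
t: 22.52
ee_pos: [489.7, -231.2, 25.7]
orientation: [-1.53, -0.422, 0.421]
ft_force: [-1.5, 0.1, 5.1]
width: 47.6
```

Emit:
arm_command --pt "0 0.5 0 0" --pt "0 0.5 0 0" --pt "0 0 0 0" --pt "0 0 0 0"

```text
t: 22.85
ee_pos: [489.7, -231.2, 25.5]
orientation: [-1.53, -0.422, 0.421]
ft_force: [-4.3, 1.4, 15.7]
width: 47.8
```

Contact with the tray floor. I back off a little, release and retreat upward.

Emit:
arm_command --pt "0 -0.5 0 0" --pt "0 -0.4 0 0" --pt "0 0 0 0"

```text
t: 23.1
ee_pos: [489.7, -231.1, 25.6]
orientation: [-1.53, -0.422, 0.422]
ft_force: [-2.8, 0.2, 9.6]
width: 47.8
```

Emit:
arm_command --pt "0 0 0 0" --pt "0 0 0 0" --pt "0 0 0 0" --pt "0 0 0 0" --pt "0 0 0 0" --pt "0 0 0 0" --pt "0 0 0 0" --pt "0 0 0 0" --pt "0 0 0 0" --pt "0 0 0 0" --gripper 90

```text
t: 23.93
ee_pos: [489.6, -231.1, 25.1]
orientation: [-1.529, -0.422, 0.422]
ft_force: [0.0, -0.4, 0.5]
width: 79.3
```

Emit:
arm_command --pt "0 -3 0 0" --pt "0 -5 0 0" --pt "0 -10 0 0" --pt "0 -20 0 0" --pt "0 -30 0 0" --pt "0 -30 0 0" --pt "0 -30 0 0" --pt "0 -30 0 0" --pt "0 -30 0 0" --pt "0 0 0 0" --pt "0 0 0 0"

```text
t: 24.85
ee_pos: [490.6, -231.6, 215.8]
orientation: [-1.533, -0.425, 0.419]
ft_force: [-0.4, 0.2, -0.3]
width: 79.1
```

Run:
```python
from h import *
D={c:get_image(c) for c in("scene","side","wrist")}
cv2.imwrite("pics/c.png",np.hstack([cv2.resize(np.vstack([D["scene"],D["side"]]),(400,500)),cv2.resize(D["wrist"],(400,250),interpolation=3).repeat(1,0) if 0 else cv2.copyMakeBorder(cv2.resize(D["wrist"],(400,250)),0,250,0,0,0)]))
for t,z in(("cap_center",16),("tray",0),("narrow_mid",108),("spout_mid",108),("jar_mid",30),("bottle_mouth",188)):
    for c in D:
        q=tip_of(c,t)
        if q: print(t,c,at_z(c,q[0]["at"],z).round(1),round(q[0]["conf"],2))
```

```text
cap_center scene [ 489.2 -233.2   16. ] 0.82
cap_center side [ 493.1 -224.9   16. ] 0.56
cap_center wrist [ 491.4 -232.2   16. ] 0.59
tray scene [ 484.9 -222.6    0. ] 0.62
tray side [ 482.7 -223.5    0. ] 0.88
narrow_mid scene [639.2 175.6 108. ] 0.85
narrow_mid side [644.7 175.5 108. ] 0.8
spout_mid scene [627.6  84.  108. ] 0.97
spout_mid side [620.1  84.8 108. ] 0.53
jar_mid scene [424.6 184.9  30. ] 0.83
jar_mid side [426.2 175.8  30. ] 0.67
bottle_mouth scene [609.2  -3.7 188. ] 0.71
bottle_mouth side [607.1 -12.8 188. ] 0.63
```

View pics/c.png

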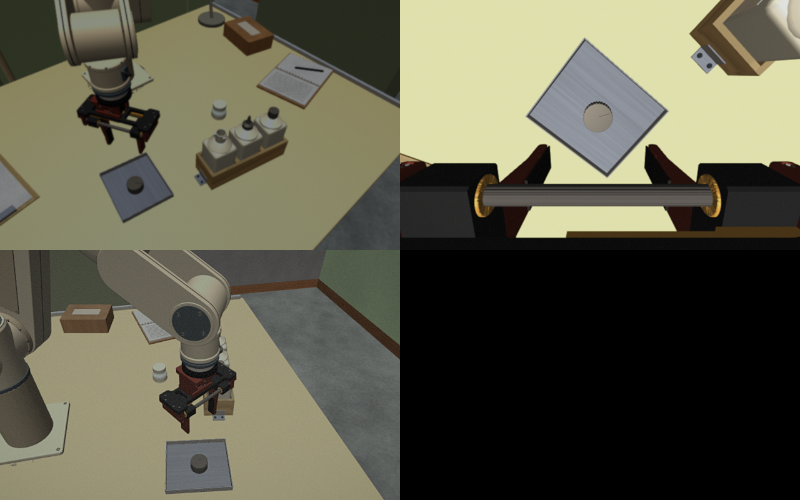

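The cap lies flat near the tray centre, the bottles and jar are in place, and the gripper is clear of everything.

```bash
python3 -c "
from workcell import *; print(close_job())"
```

```text
the job is handed in; nothing more can be done
None
```

The safety-cap bottle is open and its cap is in the tray. I handed the job in shortly after 25 s of robot time; the interface gives no verdict.

- **Opening:** I gripped the cap and pressed until I felt about 16.6 N. The pad was soft, so that took about 20 mm of travel. I kept it pressed at about 16–17 N while turning the tool about 59° anticlockwise. The rib stayed fixed between the fingers, so the cap turned with them.
- **Lifting and placing:** The upward pull never exceeded about 1 N, so the bottle was not lifted with the cap. I lowered the cap until it touched the tray floor, released it and moved the gripper clear.
- **Harder than intended:** Setting it down in the tray peaked at about 16 N. The bottle was not involved.
- **Last checks:** The pictures show the cap lying flat near the tray centre, within about 10 mm. The open bottle stands upright in its pocket. The other two bottles and the jar read within about 7 mm of their first measured positions, which is about the camera scatter.
- **Disagreements:** The cameras differ by up to about 8 mm on the cap position. They differ by about 9 mm on the bottle mouth and the jar. All of this is within the limits.

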